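Part a press-fit pump housing with a wedge

ROBOT

A 6-joint arm with a two-finger parallel gripper is mounted at the origin on a cart in front of the work surface, level with it; the furniture and walls round the work are solid. World frame = base frame: x ahead of the robot, y to its left, z up, the work surface at z = 0. Lengths are in m, angles in rad, forces in N, time in s.
With the tool pointing down it reaches from about 0.4 to 0.825 m from the base axis. Payload 7 kg.
Tool frame: the origin (TCP) lies midway between the tips of the shut fingers; the grasp point (between the pads) lies 19 mm behind it; z points along the fingers, y is the line along which they close (so a half turn about z gives the same grasp; the last joint's range is limited). The gripper opens to 88 mm and grips with 3 to 60 N. Pads are 19 mm wide; open, the fingers measure 130 mm over their backs; the gripper's body (78 mm by 193 mm) begins 47 mm behind the grasp point.
Start: joints at [-0.843, 0.359, 0.012, 0, -1.224, -0.288], TCP at [0.287, -0.611, 0.227] pointing down, gripper open.
Joint ranges: [-3.07, 3.07], [-1.43, 2.12], [-1.02, 1.25], [-3.03, 1.67], [-3.05, -0], [-3.03, 3.03]. Speed limits (rad/s): [2.39, 2.39, 3.01, 3.14, 3.14, 3.14].

INTERFACE

Orientations are given as [roll, pitch, yaw] about the fixed x, y, z axes, in that order (R = Rz(yaw) Ry(pitch) Rx(roll)).
In Python, from station import monitor, viewer, arm gives the robot as it stands.
- The arm moves only by the tool move_arm, never from a script. Its argument "deltas" is a list that holds one entry, the list of rows, each a list of 7 numbers: the turn, a rotation vector about the tool's x, y, z in degrees, then the shift along the tool's x, y, z in m, then the finger opening in m, from 0 to 0.0876. A call has 1 to 12 rows; each row is the pose to reach, as a shift and turn from the pose commanded when the call began, along the tool's axes at that moment; what a row does not reach only later rows make up. A row lasts 1/12 s, in which the tool goes at most 41.7 mm and 7.16 degrees, less where a joint would pass 70% of its speed; a pose out of reach is approached as far as the arm can. A call with a gripper value outside its range is refused whole. The fingers move at their own pace and stop on an object; "force" is the grip in N (left out, the last holds). Time passes only in rows, so rows that repeat a pose let the fingers close. It gives the time, the measured TCP pose, the force and the opening at its end, in the units of the state.
- monitor.get_state(): the state, without advancing time (a new reading comes with each control period).
- viewer.grab_frame(name): name is "scene" or "top"; returns a dict with "frame" (400x640x3 uint8, blue, green, red), "vfov" (degrees; the focal length in pixels is half the picture's height over the tangent of half this angle, whatever the lens; pixels are square), "cx", "cy" (the principal point, pixels), "xyz" and "orientation" of the camera in the world. Camera axes: x right, y down, z forward; pixel columns grow to the right and rows downward; lengths in m; the calibration is good to about 2 mm. A picture is of the moment at which its call begins. There is no depth.
- arm.job_done(): hands the job in, once; it reports no verdict.
The state is a dict: "t": time; "q": joint angles; "qd": joint speeds; "joint_efforts": joint torques, N m; "eef_pos": TCP position; "ee_rot": TCP orientation; "force": force on the tool from outside, world axes, zero at the start; "moment": the same for the moment, N m; "width": finger opening in m.
Only numpy, scipy, OpenCV 4.12 (cv2) and the standard library are available. Lean on these libraries where they do the work, as an engineer would, in place of code of your own. Each camera call takes 0.05 s, during which the arm holds its last target. There are 200 camera calls.

TASK

Part the two press-fit halves of the pump housing with the wedge from the stand: push it straight down into the pry notches at the two ends of the seam in turn, a few millimetres of opening at a time so that the halves come apart evenly, until they stand at least 6 mm apart at both ends and parallel. Be gentle, the plastic cracks: let the wedge bear on both halves alike, neither ramming the clamped half nor levering the loose half aside, and never push the loose half with the gripper. Then put the wedge back in its stand and leave the vial and the small carton beside the housing where they stand.

Things in the scene. Friction and masses are not known exactly. Their poses are not given: they have to be found in the camera images.
- cradle: aluminium plate 156 x 94 x 8 mm, fixed to the table, carrying the pump housing; origin at table height under the middle of the seam, z up. x runs along the seam, y across it: the clamped half lies at +y, the loose half at -y; shut, their faces meet at y = 0. It never moves; its yaw lies within 0.25 rad of the world's
- fixed_half: grey plastic housing half clamped to the cradle by two dark end stops, 130 x 34 x 54 mm (z = 8 to 62 mm above the table); its frame is the cradle's. It does not give: a misplaced wedge loads it harder than the loose half. More than 16 N from the wedge cracks it
- loose_half: mirror half, press-fitted; origin in its seam face at the near notch, table height. It only moves towards the cradle's -y: about 9 N across the seam at a notch opens that end, pivoting at the other, up to 13 mm; no spring back. Its turn about z = difference of the gaps / 90 mm; over 5 mm difference the dowels bind and are spoiled; over 16 N from the wedge cracks it
- notch_near (a point): middle of the near pry notch (cradle x = -45 mm, y = 0) at its lip, z = 52 mm; axes as the cradle's. The notch is 30 mm long along the seam; when shut, a slot 4 mm wide (each face set back 2 mm), free from the lip down to the plate at z = 8 mm. Above the lip steep lead-ins widen it to 16 mm at the top, z = 62 mm. Fixed point of the clamped half
- notch_far (a point): the same for the far notch, at cradle x = +45 mm
- edge_near (a point): point in the loose half's seam face, at its top edge (62 mm above the table) at the near notch. Minus its y in the cradle's frame is the gap between the halves at that end; 0 to 1.3 mm at the start
- edge_far (a point): the same at the far notch
- wedge: wedge tool, 129 mm tall, 90 g; origin at tip height under the handle, z up. White blade 18 mm wide (x), 3 mm thick (y) at the tip, evenly to 15 mm at 42 mm; clamped off-centre in the shoe by up to 4.5 mm along y, not measured. Black shoe 30 x 38 mm from 52 to 58 mm, flat handle 24 (x) x 16 mm (y) above. At about 13 N push it opens a gap of its thickness at the lip less 5 mm, give included
- stand: black tool stand fixed to the table, foot 60 x 70 x 6 mm, upright sleeve 60 mm high with a pocket 22 (x) by 27 mm (y); origin at table height under its middle, z up. The wedge hangs in it tip down by its shoe, tip 8 mm above the table, handle over the middle, its x and y along the stand's (put back either way round)
- vial_1: small white dropper vial, 19 x 19 x 56 mm, standing beyond the housing; origin under its middle
- clip_box: small carton, 35 x 67 x 21 mm, lying beyond the housing; origin under its middle

How it is judged:
On the way, in this order (a step that is already met when the one before it is completed fails the run):
1. the wedge has been lifted out of its stand (z of wedge in the frame of stand above 0.05 m), for 0.1 s.
2. the wedge bears on both halves in the seam, more than 2 N on each (contact force between wedge and fixed_half above 2 N and contact force between wedge and loose_half above 2 N), for 0.1 s.
3. the halves stand more than 6 mm apart at both ends and parallel within 0.03 rad (y of each of edge_near, edge_far in the frame of cradle below -0.006 m and angle between the x axis of loose_half and the x axis of cradle, either way round below 0.03 rad), for 0.1 s.
At the end, for the whole second after the job is handed in: Both ends of the seam are more than 6 mm apart, the halves are parallel within 0.03 rad (2.7 mm between the ends), and the wedge stands at rest in its stand: handle axis within 8 mm of the stand's axis, shoe resting on the sleeve within 4 mm, upright within 0.1 rad (all of step 3 and horizontal distance between wedge and stand below 0.008 m and z of wedge in the frame of stand below 0.012 m and angle between wedge's own z axis and vertical below 0.1 rad and linear speed of wedge below 0.02 m/s); the robot touches nothing.
It fails at once if one end leads the other by more than 5 mm (halves askew by more than 0.056 rad) (angle between the x axis of loose_half and the x axis of cradle, either way round above 0.056 rad).
It fails at once if the wedge presses on either half with more than 16 N (contact force between wedge and fixed_half above 16 N or contact force between wedge and loose_half above 16 N).
It fails at once if the loose half is levered aside: with its tip more than 4 mm below the notches' lips, the wedge presses on it with more than 9 N while it bears on the clamped half with less than 5 N (contact force between wedge and loose_half above 9 N and contact force between wedge and fixed_half below 5 N and z of wedge in the frame of notch_near below -0.004 m).
It fails at once if the robot itself pushes the loose half with more than 2 N (contact force between any of the arm, the fingers and loose_half above 2 N).
It fails at once if the vial or the carton is moved by more than 20 mm (distance of any of vial_1, clip_box from where it was at the start of the episode above 0.02 m).
It also fails if it takes over 72 s, if anything falls off the work surface, if the arm or the gripper's body presses on something with over 40 N, if the wrist force passes 120 N, or if a joint passes its speed limit or range.

## Working session

There is one attempt and no reset: what is moved stays moved. The work goes in short steps, Python scripts to look and compute and a tool call to move; the robot and the scene stay as the last step left them, time stands still between calls to the robot, and variables do not carry over. Pictures are saved under pics/ and viewed, on a budget of 10 in all, crops included, one or two more only if the job needs it, and the job is handed in when it is done.

Besides the shell and the picture viewer there is one more tool, called by a JSON object that holds its "method" and its "body", one argument or row to a line. move_arm: Moves the arm, as the interface text tells. Its arguments: {"type":"object","properties":{"deltas":{"type":"array","items":{"type":"array","items":{"type":"array","items":{"type":"number"}}}},"force":{"type":"number"}},"required":["deltas"]}

```bash
mkdir -p pics; ls
cat > h.py <<'E'
import numpy as np, cv2
from scipy.spatial.transform import Rotation as R
from station import monitor, viewer, arm
def grab(n):
    f=viewer.grab_frame(n); return f
E
python3 - <<'E'
from h import *
s=monitor.get_state(); print({k:np.round(v,4).tolist() for k,v in s.items()})
for n in("scene","top"):
    f=grab(n); print(n,{k:np.round(f[k],4).tolist() for k in f if k!='frame'})
    cv2.imwrite(f'pics/{n}0.png',f['frame'])
E
```

```text
pics
{'t': 0.0, 'q': [-0.8429, 0.3594, 0.0111, -0.0004, -1.2241, -0.2881], 'qd': [-0.0018, -0.0004, -0.0003, -0.0007, 0.0007, -0.0003], 'joint_efforts': [0.0005, -58.2714, 29.3065, 6.9975, 0.0069, -0.0002], 'eef_pos': [0.2872, -0.6104, 0.2257], 'ee_rot': [3.14, -0.0001, -2.7019], 'force': [-0.2132, 0.5844, -0.6503], 'moment': [0.0136, 0.0067, 0.0305], 'width': 0.0877}
scene {'vfov': 45.1428, 'cx': 318.6775, 'cy': 201.6314, 'xyz': [0.2341, 0.4305, 0.7112], 'orientation': [-2.3777, 0.0108, -2.5482]}
top {'vfov': 51.1258, 'cx': 322.4972, 'cy': 204.3752, 'xyz': [0.4218, -0.0779, 0.9107], 'orientation': [-2.9711, 0.0327, -1.5769]}
```

View pics/scene0.png

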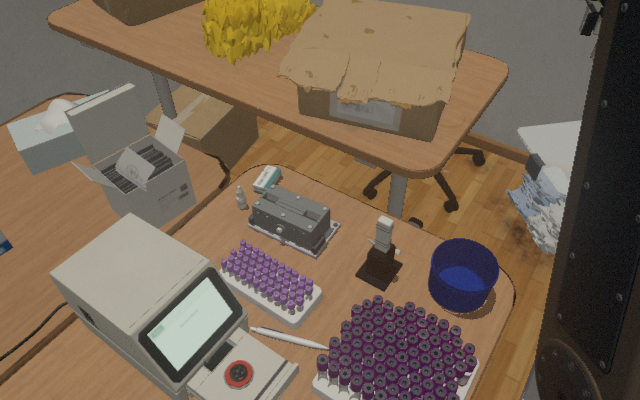

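View pics/top0.png

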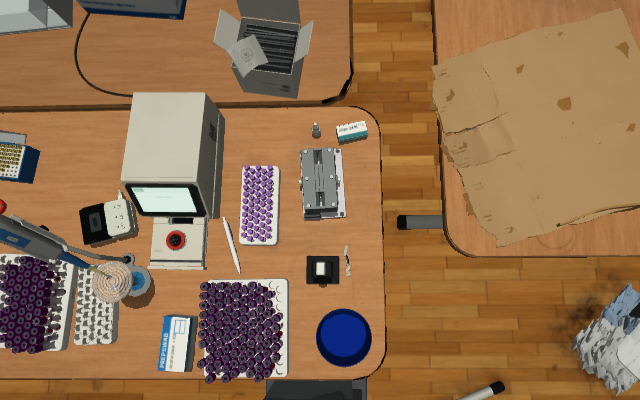

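```bash
cat >> h.py <<'E'
def cam(f):
    r=R.from_euler('xyz',f['orientation']).as_matrix(); fl=200/np.tan(np.radians(f['vfov'])/2)
    return r,np.array(f['xyz']),fl,f['cx'],f['cy']
def proj(f,P):
    r,c,fl,cx,cy=cam(f); p=(np.atleast_2d(P)-c)@r; return p[:,:2]/p[:,2:]*fl+[cx,cy]
def ray(f,uv,z):
    r,c,fl,cx,cy=cam(f); uv=np.atleast_2d(uv); d=np.c_[(uv-[cx,cy])/fl,np.ones(len(uv))]@r.T
    return c+d*((z-c[2])/d[:,2:])
def crop(f,u,v,w,h,k): return cv2.resize(f['frame'][v:v+h,u:u+w],None,fx=k,fy=k,interpolation=cv2.INTER_CUBIC)
E
python3 - <<'E'
from h import *
f=grab("top");g=grab("scene")
print(ray(f,[[320,183],[322,268],[316,130],[352,131]],0.03).round(3))
print(ray(g,[[290,218],[379,270],[241,200],[266,180]],0.03).round(3))
a=crop(f,295,140,60,85,6);b=crop(f,300,250,60,40,6)
c=np.zeros((510,800,3),np.uint8);c[:510,:360]=a;c[:240,380:740]=b
cv2.imwrite('pics/t1.png',c)
a=crop(g,240,180,105,75,5);b=crop(g,350,210,55,80,5)
c=np.zeros((400,800,3),np.uint8);c[:375,:525]=a;c[:400,525:800]=b
cv2.imwrite('pics/s1.png',c)
E
```

```text
[[ 0.621 -0.045  0.03 ]
 [ 0.439 -0.048  0.03 ]
 [ 0.74  -0.037  0.03 ]
 [ 0.737 -0.116  0.03 ]]
[[ 0.626 -0.041  0.03 ]
 [ 0.427 -0.028  0.03 ]
 [ 0.735 -0.026  0.03 ]
 [ 0.73  -0.098  0.03 ]]
```

View pics/t1.png

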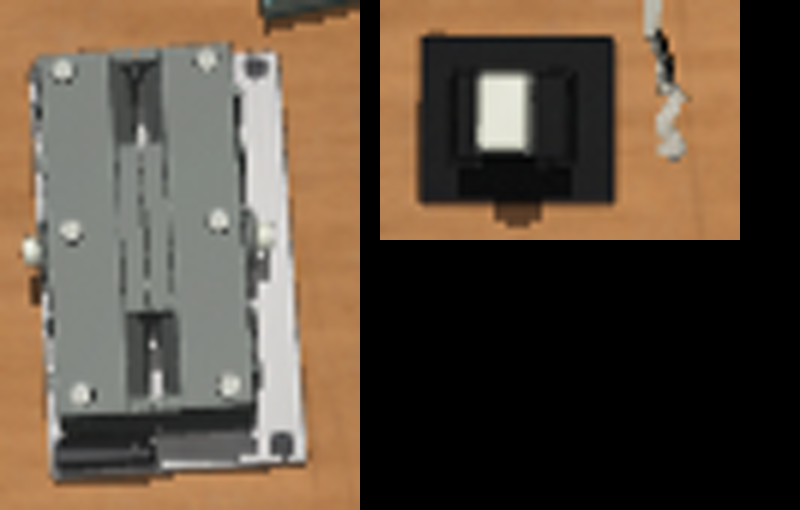

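View pics/s1.png

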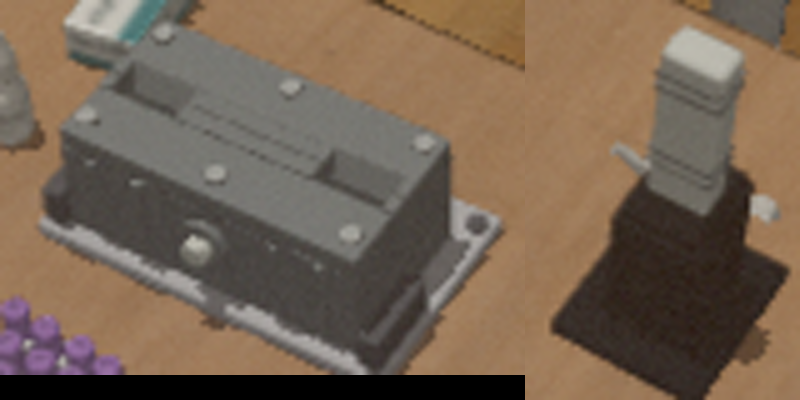

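```bash
cat > fit.py <<'E'
from h import *
from scipy.optimize import least_squares
def px(U,off,k): return (np.array(U,float)+.5)/k-.5+off
def T(p,P): 
    P=np.array(P,float)/1000; q=P.copy(); c,s=np.cos(p[2]),np.sin(p[2]); q[:,0]=c*P[:,0]-s*P[:,1]+p[0]; q[:,1]=s*P[:,0]+c*P[:,1]+p[1]; return q
f=grab("top");g=grab("scene")
def fit(A,B,name):
    UA,PA=[np.array(x,float) for x in zip(*A)];UB,PB=[np.array(x,float) for x in zip(*B)]
    for w in ((1,1),(1,0),(0,1)):
        fun=lambda p:np.r_[((proj(f,T(p,PA))-UA)*w[0]).ravel(),((proj(g,T(p,PB))-UB)*w[1]).ravel()]
        r=least_squares(fun,[.6,-.05,0],loss='soft_l1',x_scale=[.01,.01,.1])
        print(name,w,r.x.round(4)); 
        if w==(1,1): print(r.fun.reshape(-1,2).round(1).tolist())
h=[((35,57),(65,34,62)),((58,415),(-65,34,62)),((127,312),(-30,8,62)),((179,310),(-30,-8.5,62)),((116,142),(30,8,62)),((166,140),(30,-8.5,62)),((132,400),(-60,8,62)),((275,53),(78,-47,8)),((305,465),(-78,-47,8)),((52,480),(-78,47,8)),((232,43),(65,-34.6,62)),((256,402),(-65,-34.6,62))]
h2=[((62,128),(65,34,62)),((362,262),(-65,34,62)),((450,148),(-65,-34.6,62)),((500,222),(-78,-47,8)),((385,372),(-78,47,8)),((40,228),(78,47,8))]
fit([(px(a,(295,140),6),b) for a,b in h],[(px(a,(240,180),5),b) for a,b in h2],'house')
s=[((420,38),(30,35,6)),((612,38),(30,-35,6)),((614,202),(-30,-35,6)),((420,200),(-30,35,6)),((478,73),(12,8,137)),((528,73),(12,-8,137)),((530,151),(-12,-8,137)),((478,151),(-12,8,137))]
s2=[((552,325),(30,35,6)),((698,398),(-30,35,6)),((788,272),(-30,-35,6)),((665,58),(12,8,137)),((690,27),(12,-8,137)),((747,50),(-12,-8,137)),((722,80),(-12,8,137))]
fit([(px((a[0]-380,a[1]),(300,250),6),b) for a,b in s],[(px((a[0]-525,a[1]),(350,210),5),b) for a,b in s2],'stand')
E
python3 fit.py
```

```text
house (1, 1) [ 0.6247 -0.0444  0.0635]
[[0.6, -0.1], [0.6, 0.8], [0.5, 0.5], [-0.2, 0.2], [0.4, 0.8], [-0.0, 0.5], [0.7, 0.0], [-1.8, -0.5], [-1.3, -0.5], [-2.1, 0.2], [0.1, -0.3], [0.8, 0.5], [-0.2, -0.7], [-0.3, -0.9], [1.1, -2.7], [-0.1, -0.0], [-1.8, 3.7], [-2.1, 0.3]]
house (1, 0) [ 0.6252 -0.0443  0.0589]
house (0, 1) [ 0.6236 -0.0444  0.0661]
stand (1, 1) [ 0.4361 -0.0479 -0.0012]
[[-0.3, -0.2], [0.2, -0.5], [0.2, 0.6], [-0.4, 1.1], [-0.4, 0.2], [-0.1, 0.2], [-0.3, 0.4], [-0.4, 0.5], [-0.7, -0.7], [-0.0, 0.7], [0.7, -1.5], [-1.3, -1.7], [-1.4, -1.7], [0.4, -0.1], [0.7, 0.2]]
stand (1, 0) [ 0.4367 -0.0483 -0.0044]
stand (0, 1) [ 0.4351 -0.0468 -0.0043]
```

{"method": "move_arm", "body": {
  "deltas": [
    [[0,0,2.1,-0.02,0.024,0,0.0876],[0,0,4.2,-0.045,0.054,0,0.0876],[0,0,6.3,-0.07,0.084,0,0.0876],[0,0,8.4,-0.096,0.114,0,0.0876],[0,0,10.5,-0.122,0.145,0,0.0876],[0,0,12.6,-0.148,0.176,0,0.0876],[0,0,14.7,-0.174,0.207,0,0.0876],[0,0,16.8,-0.2,0.238,0,0.0876],[0,0,18.9,-0.226,0.269,0,0.0876],[0,0,21,-0.25,0.298,0,0.0876],[0,0,23.1,-0.272,0.324,0,0.0876],[0,0,25.2,-0.29,0.345,0,0.0876]]
  ],
  "force": 40
}}

```text
t: 1.3
eef_pos: [0.4031, -0.173, 0.227]
ee_rot: [3.141, 0.001, 3.141]
force: [1.3, -0.0, -0.6]
width: 0.0876
```

{"method": "move_arm", "body": {
  "deltas": [
    [[0,0,0,-0.007,0.03,0,0.0876],[0,0,0,-0.016,0.06,0,0.0876],[0,0,0,-0.025,0.09,0,0.0876],[0,0,0,-0.031,0.115,0,0.0876],[0,0,0,-0.033,0.126,0.02,0.0876],[0,0,0,-0.033,0.126,0.05,0.0876],[0,0,0,-0.033,0.126,0.08,0.0876],[0,0,0,-0.033,0.126,0.1,0.0876],[0,0,0,-0.033,0.126,0.12,0.0876],[0,0,0,-0.033,0.126,0.135,0.0876],[0,0,0,-0.033,0.126,0.144,0.0876],[0,0,0,-0.033,0.126,0.144,0.0876]]
  ]
}}

```text
t: 2.3
eef_pos: [0.4347, -0.0494, 0.081]
ee_rot: [-3.141, -0.003, 3.141]
force: [-0.3, -0.2, -0.6]
width: 0.0877
```

Run:
```python
from h import *
s=monitor.get_state(); print(s['t'],np.round(s['eef_pos'],4),np.round(s['ee_rot'],4),np.round(s['force'],2),np.round(s['moment'],3))
f=grab("top");g=grab("scene")
a=crop(f,285,235,80,70,5);b=crop(g,345,195,70,95,5)
c=np.zeros((480,800,3),np.uint8);c[:350,:400]=a;c[:475,420:770]=b
cv2.imwrite('pics/g1.png',c)
```

```text
2.3 [ 0.4347 -0.0494  0.081 ] [-3.1408e+00 -3.1000e-03  3.1413e+00] [-0.26 -0.2  -0.6 ] [-0.055  0.002 -0.02 ]
```

View pics/g1.png

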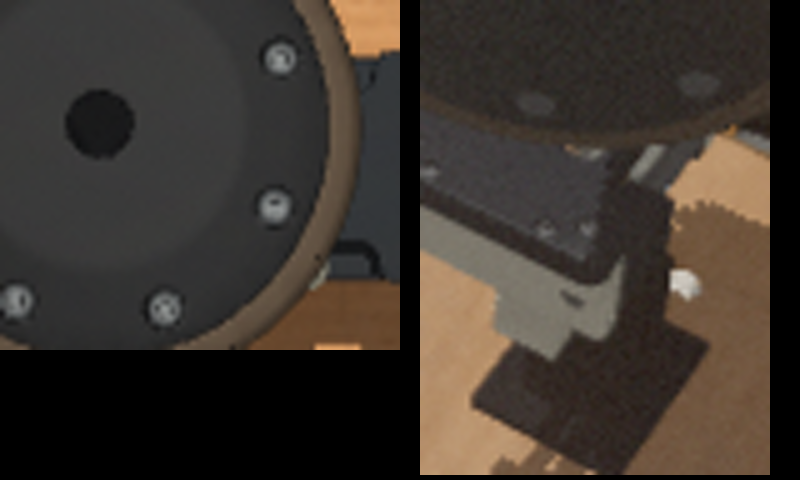

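{"method": "move_arm", "body": {
  "deltas": [
    [[0,0,0,0,0,0,0.05],[0,0,0,0,0,0,0.03],[0,0,0,0,0,0,0.02],[0,0,0,0,0,0,0.01],[0,0,0,0,0,0,0.0],[0,0,0,0,0,0,0.0],[0,0,0,0,0,0,0.0],[0,0,0,0,0,0,0.0],[0,0,0,0,0,0,0.0],[0,0,0,0,0,0,0.0]]
  ],
  "force": 40
}}

```text
t: 3.23
eef_pos: [0.4359, -0.0491, 0.0825]
ee_rot: [-3.142, -0.0, -3.142]
force: [-0.6, -0.3, 0.6]
width: 0.0266
```

{"method": "move_arm", "body": {
  "deltas": [
    [[0,0,0,0,0,0,0.0],[0,0,0,0,0,0,0.0],[0,0,0,0,0,0,0.0],[0,0,0,0,0,0,0.0],[0,0,0,0,0,0,0.0],[0,0,0,0,0,0,0.0]]
  ],
  "force": 40
}}

```text
t: 3.73
eef_pos: [0.4358, -0.0491, 0.0825]
ee_rot: [-3.142, -0.0, 3.142]
force: [-0.4, 0.7, -1.6]
width: 0.0159
```

{"method": "move_arm", "body": {
  "deltas": [
    [[0,0,0,0,0,-0.01,0],[0,0,0,0,0,-0.03,0],[0,0,0,0,0,-0.05,0],[0,0,0,0,0,-0.07,0],[0,0,0,0,0,-0.09,0],[0,0,-0.5,-0.01,0,-0.1,0],[0,0,-1,-0.035,0.0,-0.1,0],[0,0,-1.5,-0.065,0.001,-0.1,0],[0,0,-2,-0.095,0.001,-0.1,0],[0,0,-2.5,-0.12,0.002,-0.1,0],[0,0,-3,-0.138,0.002,-0.09,0],[0,0,-3.4,-0.144,0.002,-0.08,0]]
  ]
}}

```text
t: 4.73
eef_pos: [0.5825, -0.0471, 0.1619]
ee_rot: [-3.141, 0.001, -3.082]
force: [0.5, -0.0, -0.6]
width: 0.016
```

Run:
```python
from h import *
f=grab("top");g=grab("scene")
s=monitor.get_state(); print(s['t'],np.round(s['eef_pos'],4),np.round(s['ee_rot'],4),np.round(s['force'],2),np.round(s['moment'],3))
np.savez('v1.npz',g=g['frame'],f=f['frame'])
b=crop(g,240,140,110,110,7)[:600]
cv2.imwrite('pics/g2.png',cv2.convertScaleAbs(crop(g,255,175,90,75,8),alpha=1.6,beta=10))
```

```text
4.8333 [ 0.5789 -0.0473  0.1598] [-3.1414 -0.0047 -3.083 ] [-0.4  -0.18 -1.47] [0.009 0.105 0.029]
```

View pics/g2.png

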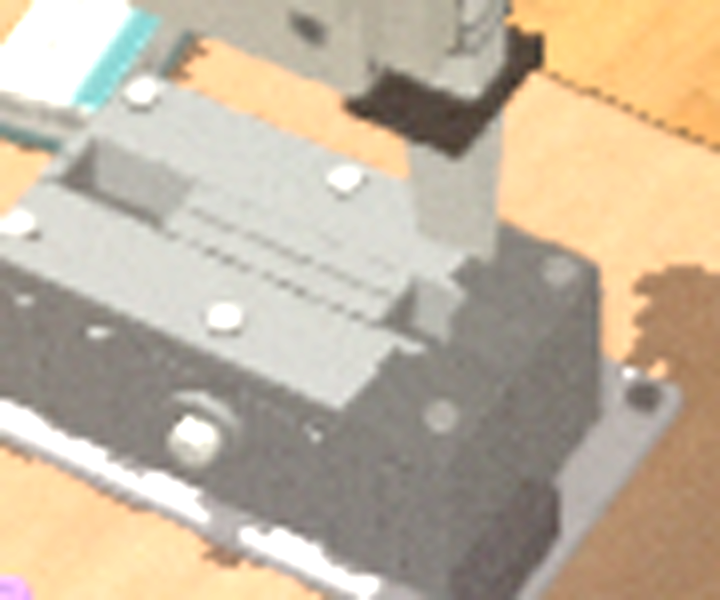

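Run:
```python
from h import *
from fit import T,px
g=grab("scene")
p=[.5795,-.0473,.0587]; tz=85.3
K=lambda P:((proj(g,T(p,P+np.array([0,0,tz])))-[255,175]+.5)*8-.5).round(0).astype(int).tolist()
print('shoe L,front,R bottom',K(np.array([[15,19,52],[-15,19,52],[-15,-19,52]])),'front top',K(np.array([[-15,19,58],[-15,-19,58.]])))
for o in(-4.5,0,4.5): print(o,'tip L,front,R',K(np.array([[9,o+1.5,0],[-9,o+1.5,0],[-9,o-1.5,0]])),'z42 L,front,R',K(np.array([[9,o+7.5,42],[-9,o+7.5,42],[-9,o-7.5,42]])))
```

```text
house (1, 1) [ 0.6247 -0.0444  0.0635]
[[0.6, -0.1], [0.6, 0.8], [0.5, 0.5], [-0.2, 0.2], [0.4, 0.8], [-0.0, 0.5], [0.7, 0.0], [-1.8, -0.5], [-1.3, -0.5], [-2.1, 0.2], [0.1, -0.3], [0.8, 0.5], [-0.2, -0.7], [-0.3, -0.9], [1.1, -2.7], [-0.1, -0.0], [-1.8, 3.7], [-2.1, 0.3]]
house (1, 0) [ 0.6252 -0.0443  0.0589]
house (0, 1) [ 0.6236 -0.0444  0.0661]
stand (1, 1) [ 0.4361 -0.0479 -0.0012]
[[-0.3, -0.2], [0.2, -0.5], [0.2, 0.6], [-0.4, 1.1], [-0.4, 0.2], [-0.1, 0.2], [-0.3, 0.4], [-0.4, 0.5], [-0.7, -0.7], [-0.0, 0.7], [0.7, -1.5], [-1.3, -1.7], [-1.4, -1.7], [0.4, -0.1], [0.7, 0.2]]
stand (1, 0) [ 0.4367 -0.0483 -0.0044]
stand (0, 1) [ 0.4351 -0.0468 -0.0043]
shoe L,front,R bottom [[345, 113], [466, 163], [557, 54]] front top [[466, 143], [557, 34]]
-4.5 tip L,front,R [[430, 227], [499, 256], [506, 248]] z42 L,front,R [[410, 110], [482, 140], [517, 97]]
0 tip L,front,R [[419, 240], [488, 269], [495, 261]] z42 L,front,R [[399, 123], [471, 153], [507, 110]]
4.5 tip L,front,R [[409, 252], [478, 282], [485, 274]] z42 L,front,R [[388, 136], [460, 166], [496, 123]]
```

{"method": "move_arm", "body": {
  "deltas": [
    [[0,0,0,0,0.002,0.005,0],[0,0,0,0,0.004,0.012,0],[0,0,0,0,0.0042,0.018,0],[0,0,0,0,0.0042,0.022,0],[0,0,0,0,0.0042,0.0235,0],[0,0,0,0,0.0042,0.0235,0],[0,0,0,0,0.0042,0.0235,0],[0,0,0,0,0.0042,0.0235,0]]
  ]
}}

```text
t: 5.65
eef_pos: [0.5798, -0.0429, 0.1393]
ee_rot: [-3.142, 0.0, -3.082]
force: [0.1, -0.1, -0.4]
width: 0.0157
```

```bash
sed -i '/^f=grab/,$d' fit.py
python3 - <<'E'
from h import *
f=grab("top");g=grab("scene")
s=monitor.get_state(); print(s['t'],np.round(s['eef_pos'],4),np.round(s['ee_rot'],4),np.round(s['force'],2),np.round(s['moment'],3))
from fit import T
c=cv2.convertScaleAbs(crop(g,275,175,70,55,10),alpha=1.6,beta=10)
cv2.imwrite('pics/g3.png',c)
E
```

```text
5.75 [ 0.5798 -0.0429  0.1393] [ 3.1416e+00  4.0000e-04 -3.0823e+00] [-0.07  0.47 -0.02] [-0.036  0.032  0.085]
```

View pics/g3.png

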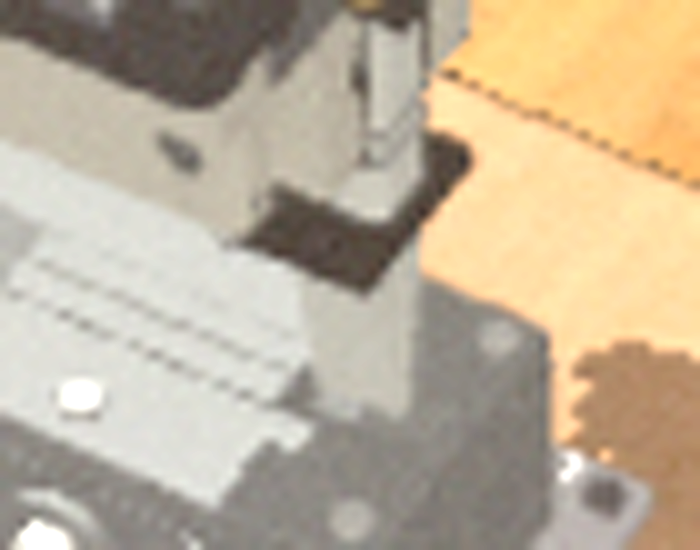

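{"method": "move_arm", "body": {
  "deltas": [
    [[0,0,0,0,0,0.002,0],[0,0,0,0,0,0.004,0],[0,0,0,0,0,0.005,0],[0,0,0,0,0,0.006,0],[0,0,0,0,0,0.007,0],[0,0,0,0,0,0.008,0],[0,0,0,0,0,0.008,0],[0,0,0,0,0,0.008,0]]
  ]
}}

```text
t: 6.42
eef_pos: [0.5796, -0.0429, 0.131]
ee_rot: [-3.142, -0.0, -3.082]
force: [0.2, -0.7, -0.3]
width: 0.0159
```

{"method": "move_arm", "body": {
  "deltas": [
    [[0,0,0,0,0.0005,0,0],[0,0,0,0,0.001,0,0],[0,0,0,0,0.0015,0,0],[0,0,0,0,0.002,0,0],[0,0,0,0,0.002,0,0]]
  ]
}}

```text
t: 6.83
eef_pos: [0.5795, -0.0408, 0.1311]
ee_rot: [3.142, 0.0, -3.082]
force: [0.0, 0.4, -1.4]
width: 0.0159
```

{"method": "move_arm", "body": {
  "deltas": [
    [[0,0,0,0,0.0004,0,0],[0,0,0,0,0.0008,0,0],[0,0,0,0,0.0012,0,0],[0,0,0,0,0.0012,0,0],[0,0,0,0,0.0012,0,0]]
  ]
}}

```text
t: 7.25
eef_pos: [0.5794, -0.0397, 0.131]
ee_rot: [-3.142, -0.0, -3.082]
force: [0.2, -0.4, 0.2]
width: 0.0159
```

{"method": "move_arm", "body": {
  "deltas": [
    [[0,0,0,0,0.0004,0,0],[0,0,0,0,0.0008,0,0],[0,0,0,0,0.0012,0,0],[0,0,0,0,0.0012,0,0],[0,0,0,0,0.0012,0,0]]
  ]
}}

```text
t: 7.67
eef_pos: [0.5794, -0.0389, 0.1311]
ee_rot: [-3.141, -0.0, -3.082]
force: [1.4, -3.4, -1.6]
width: 0.0156
```

{"method": "move_arm", "body": {
  "deltas": [
    [[0,0,0,0,-0.001,0,0],[0,0,0,0,-0.0025,0,0],[0,0,0,0,-0.0039,0,0],[0,0,0,0,-0.0039,0.0005,0],[0,0,0,0,-0.0039,0.001,0],[0,0,0,0,-0.0039,0.0015,0],[0,0,0,0,-0.0039,0.002,0],[0,0,0,0,-0.0039,0.0025,0],[0,0,0,0,-0.0039,0.003,0],[0,0,0,0,-0.0039,0.0035,0],[0,0,0,0,-0.0039,0.0035,0]]
  ]
}}

```text
t: 8.58
eef_pos: [0.5795, -0.0424, 0.1274]
ee_rot: [3.142, -0.0, -3.082]
force: [-0.5, -0.4, -1.2]
width: 0.0158
```

{"method": "move_arm", "body": {
  "deltas": [
    [[0,0,0,0,0,0.0004,0],[0,0,0,0,0,0.0008,0],[0,0,0,0,0,0.0012,0],[0,0,0,0,0,0.0016,0],[0,0,0,0,0,0.002,0],[0,0,0,0,0,0.002,0]]
  ]
}}

```text
t: 9.08
eef_pos: [0.5796, -0.0425, 0.1255]
ee_rot: [-3.142, -0.0, -3.082]
force: [0.2, 0.3, -0.5]
width: 0.0161
```

Tip should be at about the lip; going on in small steps.

{"method": "move_arm", "body": {
  "deltas": [
    [[0,0,0,0,0,0.0005,0],[0,0,0,0,0,0.001,0],[0,0,0,0,0,0.0015,0],[0,0,0,0,0,0.002,0],[0,0,0,0,0,0.0025,0],[0,0,0,0,0,0.0025,0]]
  ]
}}

```text
t: 9.58
eef_pos: [0.5796, -0.0426, 0.1231]
ee_rot: [-3.141, 0.0, -3.082]
force: [0.3, -2.6, 0.2]
width: 0.016
```

{"method": "move_arm", "body": {
  "deltas": [
    [[0,0,0,0,-0.0003,0,0],[0,0,0,0,-0.0004,0.0005,0],[0,0,0,0,-0.0005,0.001,0],[0,0,0,0,-0.0006,0.0015,0],[0,0,0,0,-0.0007,0.002,0],[0,0,0,0,-0.0008,0.0025,0],[0,0,0,0,-0.0008,0.0025,0]]
  ]
}}

```text
t: 10.17
eef_pos: [0.5796, -0.0432, 0.1203]
ee_rot: [3.142, -0.0, -3.082]
force: [-0.2, 0.1, -1.6]
width: 0.0157
```

{"method": "move_arm", "body": {
  "deltas": [
    [[0,0,0,0,-0.0001,0.0005,0],[0,0,0,0,-0.0002,0.001,0],[0,0,0,0,-0.0003,0.0015,0],[0,0,0,0,-0.0003,0.002,0],[0,0,0,0,-0.0004,0.0025,0],[0,0,0,0,-0.0004,0.0025,0]]
  ]
}}

```text
t: 10.67
eef_pos: [0.5798, -0.0435, 0.1182]
ee_rot: [3.141, 0.0, -3.082]
force: [-0.4, 1.2, 1.1]
width: 0.0156
```

{"method": "move_arm", "body": {
  "deltas": [
    [[0,0,0,0,0.0001,0.0004,0],[0,0,0,0,0.0001,0.0008,0],[0,0,0,0,0.0,0.0012,0],[0,0,0,0,-0.0001,0.0016,0],[0,0,0,0,-0.0001,0.002,0],[0,0,0,0,-0.0001,0.002,0]]
  ]
}}

```text
t: 11.17
eef_pos: [0.5801, -0.0436, 0.1167]
ee_rot: [3.141, 0.001, -3.082]
force: [-1.5, 1.7, 6.6]
width: 0.0156
```

{"method": "move_arm", "body": {
  "deltas": [
    [[0,0,0,0,0.0001,0.0003,0],[0,0,0,0,0.0001,0.0006,0],[0,0,0,0,0.0001,0.0009,0],[0,0,0,0,0.0,0.0012,0],[0,0,0,0,0.0,0.0015,0],[0,0,0,0,0.0,0.0015,0]]
  ]
}}

```text
t: 11.67
eef_pos: [0.5803, -0.0436, 0.1159]
ee_rot: [-3.142, 0.002, -3.082]
force: [-2.4, 1.7, 11.1]
width: 0.0157
```

{"method": "move_arm", "body": {
  "deltas": [
    [[0,0,0,0,0.0,0.0003,0],[0,0,0,0,0.0,0.0006,0],[0,0,0,0,0.0,0.0009,0],[0,0,0,0,0.0,0.0012,0],[0,0,0,0,-0.0001,0.0015,0],[0,0,0,0,-0.0001,0.0015,0]]
  ]
}}

```text
t: 12.17
eef_pos: [0.5807, -0.0438, 0.1147]
ee_rot: [-3.141, 0.003, -3.082]
force: [-3.3, 1.0, 12.3]
width: 0.0159
```

{"method": "move_arm", "body": {
  "deltas": [
    [[0,0,0,0.0002,-0.0001,0.0004,0],[0,0,0,0.0004,-0.0001,0.0008,0],[0,0,0,0.0006,-0.0002,0.0012,0],[0,0,0,0.0008,-0.0002,0.0016,0],[0,0,0,0.001,-0.0003,0.002,0],[0,0,0,0.001,-0.0003,0.0024,0],[0,0,0,0.001,-0.0004,0.0028,0],[0,0,0,0.001,-0.0004,0.0028,0]]
  ]
}}

```text
t: 12.83
eef_pos: [0.5808, -0.0441, 0.1125]
ee_rot: [-3.141, 0.005, -3.081]
force: [-0.5, 2.6, 13.1]
width: 0.0156
```

{"method": "move_arm", "body": {
  "deltas": [
    [[0,0,0,0.0,0.0001,0.0004,0],[0,0,0,0.0,0.0001,0.0008,0],[0,0,0,0.0,0.0001,0.0012,0],[0,0,0,0,0,0.0016,0],[0,0,0,0.0002,0,0.002,0],[0,0,0,0.0002,-0.0001,0.0024,0],[0,0,0,0.0002,-0.0001,0.0028,0],[0,0,0,0.0002,-0.0002,0.0032,0],[0,0,0,0.0002,-0.0002,0.0032,0]]
  ]
}}

```text
t: 13.58
eef_pos: [0.581, -0.0444, 0.1096]
ee_rot: [-3.141, 0.005, -3.081]
force: [-1.1, 1.1, 15.1]
width: 0.0158
```

{"method": "move_arm", "body": {
  "deltas": [
    [[0,0,0,0.0,-0.0,0.0004,0],[0,0,0,0.0,-0.0001,0.0008,0],[0,0,0,0.0,-0.0001,0.0012,0],[0,0,0,0.0002,-0.0002,0.0016,0],[0,0,0,0.0002,-0.0002,0.002,0],[0,0,0,0.0002,-0.0003,0.0023,0],[0,0,0,0.0002,-0.0003,0.0023,0]]
  ]
}}

```text
t: 14.17
eef_pos: [0.581, -0.0447, 0.1073]
ee_rot: [-3.141, 0.006, -3.081]
force: [0.7, 1.0, 14.0]
width: 0.0161
```

{"method": "move_arm", "body": {
  "deltas": [
    [[0,0,0,0.0,0.0,-0.003,0],[0,0,0,0.0,0.0,-0.009,0],[0,0,0,0.0,0.0005,-0.018,0],[0,0,0,0.0,0.0015,-0.028,0],[0,0,0,0,0.0019,-0.037,0],[0,0,0,-0.01,0.0019,-0.042,0],[0,0,0,-0.03,0.0019,-0.042,0],[0,0,0,-0.055,0.0019,-0.042,0],[0,0,0,-0.075,0.0019,-0.042,0],[0,0,0,-0.088,0.0019,-0.042,0],[0,0,0,-0.09,0.0019,-0.042,0],[0,0,0,-0.09,0.0019,-0.042,0]]
  ]
}}

```text
t: 15.17
eef_pos: [0.6682, -0.0375, 0.1466]
ee_rot: [-3.142, -0.001, -3.082]
force: [0.5, -0.3, -1.2]
width: 0.0158
```

Run:
```python
from h import *
f=grab("top");g=grab("scene")
s=monitor.get_state(); print(s['t'],np.round(s['eef_pos'],4),np.round(s['ee_rot'],4),np.round(s['force'],2),np.round(s['moment'],3))
c=cv2.convertScaleAbs(crop(g,235,160,110,85,7),alpha=1.6,beta=10)
cv2.imwrite('pics/g4.png',c)
```

```text
15.2667 [ 0.6672 -0.0376  0.1469] [ 3.1415e+00 -7.0000e-04 -3.0824e+00] [ 0.07  0.4  -1.34] [-0.024  0.059  0.011]
```

View pics/g4.png

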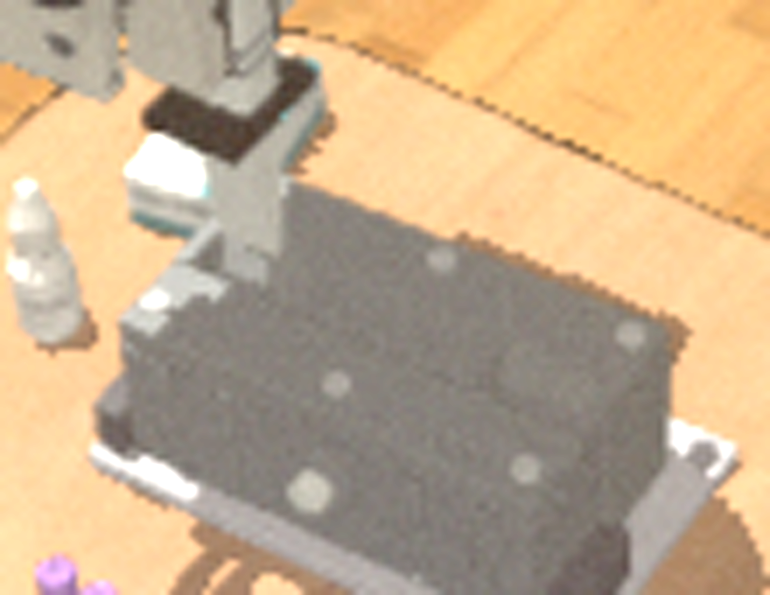

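{"method": "move_arm", "body": {
  "deltas": [
    [[0,0,0,-0.001,0,0.005,0],[0,0,0,-0.002,0,0.01,0],[0,0,0,-0.002,0,0.014,0],[0,0,0,-0.002,0,0.0165,0],[0,0,0,-0.002,0,0.018,0],[0,0,0,-0.002,0,0.019,0],[0,0,0,-0.002,0,0.02,0],[0,0,0,-0.002,0,0.021,0],[0,0,0,-0.002,0,0.022,0],[0,0,0,-0.002,0,0.023,0],[0,0,0,-0.002,0,0.023,0]]
  ]
}}

```text
t: 16.18
eef_pos: [0.6701, -0.0376, 0.1237]
ee_rot: [-3.141, 0.0, -3.082]
force: [0.0, -0.6, -1.2]
width: 0.0158
```

{"method": "move_arm", "body": {
  "deltas": [
    [[0,0,0,0,0,0.0005,0],[0,0,0,0,-0.0001,0.001,0],[0,0,0,0,-0.0002,0.0015,0],[0,0,0,0,-0.0002,0.002,0],[0,0,0,0,-0.0003,0.0025,0],[0,0,0,0,-0.0003,0.003,0],[0,0,0,0,-0.0003,0.003,0]]
  ]
}}

```text
t: 16.77
eef_pos: [0.6701, -0.0379, 0.1207]
ee_rot: [-3.141, 0.0, -3.082]
force: [1.0, -1.3, 0.0]
width: 0.0157
```

{"method": "move_arm", "body": {
  "deltas": [
    [[0,0,0,0,-0.0001,0.0005,0],[0,0,0,0,-0.0002,0.001,0],[0,0,0,0,-0.0003,0.0015,0],[0,0,0,0,-0.0004,0.002,0],[0,0,0,0,-0.0004,0.0023,0],[0,0,0,0,-0.0004,0.0023,0]]
  ]
}}

```text
t: 17.27
eef_pos: [0.6703, -0.0381, 0.1188]
ee_rot: [-3.142, 0.0, -3.082]
force: [-0.0, -1.0, 3.2]
width: 0.0157
```

{"method": "move_arm", "body": {
  "deltas": [
    [[0,0,0,0,-0.0001,0.0004,0],[0,0,0,0,-0.0002,0.0008,0],[0,0,0,0,-0.0002,0.0012,0],[0,0,0,0,-0.0002,0.0016,0],[0,0,0,0,-0.0002,0.002,0],[0,0,0,0,-0.0003,0.0023,0],[0,0,0,0,-0.0003,0.0023,0]]
  ]
}}

```text
t: 17.85
eef_pos: [0.6707, -0.0383, 0.1174]
ee_rot: [-3.142, 0.002, -3.082]
force: [-2.6, 0.2, 8.5]
width: 0.0157
```

{"method": "move_arm", "body": {
  "deltas": [
    [[0,0,0,0.0002,0,0.0004,0],[0,0,0,0.0004,0,0.0008,0],[0,0,0,0.0006,-0.0001,0.0012,0],[0,0,0,0.0008,-0.0001,0.0016,0],[0,0,0,0.0009,-0.0002,0.002,0],[0,0,0,0.001,-0.0003,0.0024,0],[0,0,0,0.001,-0.0003,0.0028,0],[0,0,0,0.001,-0.0003,0.0028,0]]
  ]
}}

```text
t: 18.52
eef_pos: [0.6708, -0.0385, 0.1156]
ee_rot: [-3.142, 0.004, -3.081]
force: [-1.3, 0.5, 11.7]
width: 0.0158
```

{"method": "move_arm", "body": {
  "deltas": [
    [[0,0,0,0,0,0.0004,0],[0,0,0,0,-0.0001,0.0008,0],[0,0,0,0.0001,-0.0001,0.0012,0],[0,0,0,0.0002,-0.0002,0.0016,0],[0,0,0,0.0002,-0.0002,0.002,0],[0,0,0,0.0003,-0.0003,0.0024,0],[0,0,0,0.0003,-0.0004,0.0028,0],[0,0,0,0.0004,-0.0004,0.0032,0],[0,0,0,0.0004,-0.0005,0.0036,0],[0,0,0,0.0004,-0.0005,0.004,0],[0,0,0,0.0004,-0.0005,0.004,0]]
  ]
}}

```text
t: 19.43
eef_pos: [0.671, -0.039, 0.112]
ee_rot: [-3.141, 0.005, -3.081]
force: [0.3, -0.2, 13.1]
width: 0.0158
```

Well balanced; continuing.

{"method": "move_arm", "body": {
  "deltas": [
    [[0,0,0,0,-0.0001,0.0004,0],[0,0,0,0,-0.0001,0.0008,0],[0,0,0,0,-0.0002,0.0012,0],[0,0,0,0,-0.0002,0.0016,0],[0,0,0,0,-0.0003,0.002,0],[0,0,0,0,-0.0003,0.0024,0],[0,0,0,0,-0.0004,0.0028,0],[0,0,0,0,-0.0004,0.0032,0],[0,0,0,0,-0.0005,0.0036,0],[0,0,0,0,-0.0005,0.004,0],[0,0,0,0,-0.0006,0.0044,0],[0,0,0,0,-0.0006,0.0044,0]]
  ]
}}

```text
t: 20.43
eef_pos: [0.6712, -0.0396, 0.1078]
ee_rot: [-3.141, 0.006, -3.081]
force: [-0.4, -0.0, 14.2]
width: 0.0157
```

{"method": "move_arm", "body": {
  "deltas": [
    [[0,0,0,0,-0.0001,0.0004,0],[0,0,0,0,-0.0001,0.0008,0],[0,0,0,0,-0.0002,0.0012,0],[0,0,0,0,-0.0002,0.0016,0],[0,0,0,0,-0.0003,0.002,0],[0,0,0,0,-0.0003,0.0024,0],[0,0,0,0,-0.0004,0.0028,0],[0,0,0,0,-0.0004,0.0032,0],[0,0,0,0,-0.0005,0.0036,0],[0,0,0,0,-0.0005,0.004,0],[0,0,0,0,-0.0006,0.0044,0],[0,0,0,0,-0.0006,0.0044,0]]
  ]
}}

```text
t: 21.43
eef_pos: [0.6715, -0.0402, 0.1035]
ee_rot: [-3.141, 0.006, -3.081]
force: [0.2, 0.2, 14.1]
width: 0.0157
```

{"method": "move_arm", "body": {
  "deltas": [
    [[0,0,0,0,-0.0001,0.0004,0],[0,0,0,0,-0.0001,0.0008,0],[0,0,0,0,-0.0002,0.0012,0],[0,0,0,0,-0.0002,0.0016,0],[0,0,0,0,-0.0003,0.002,0],[0,0,0,0,-0.0003,0.0024,0],[0,0,0,0,-0.0004,0.0028,0],[0,0,0,0,-0.0004,0.0032,0],[0,0,0,0,-0.0005,0.0036,0],[0,0,0,0,-0.0005,0.004,0],[0,0,0,0,-0.0006,0.0044,0],[0,0,0,0,-0.0006,0.0044,0]]
  ]
}}

```text
t: 22.43
eef_pos: [0.6715, -0.0408, 0.0991]
ee_rot: [-3.141, 0.006, -3.081]
force: [0.9, 0.9, 14.8]
width: 0.0158
```

{"method": "move_arm", "body": {
  "deltas": [
    [[0,0,0,0,0,0.0004,0],[0,0,0,0,-0.0,0.0008,0],[0,0,0,0,-0.0001,0.0012,0],[0,0,0,0,-0.0001,0.0016,0],[0,0,0,0,-0.0002,0.002,0],[0,0,0,0,-0.0003,0.0024,0],[0,0,0,0,-0.0004,0.0028,0],[0,0,0,0,-0.0004,0.0032,0],[0,0,0,0,-0.0004,0.0034,0],[0,0,0,0,-0.0004,0.0034,0]]
  ]
}}

```text
t: 23.27
eef_pos: [0.6716, -0.0412, 0.0957]
ee_rot: [-3.141, 0.006, -3.081]
force: [-0.0, -0.6, 14.1]
width: 0.0159
```

{"method": "move_arm", "body": {
  "deltas": [
    [[0,0,0,0.0,0.0,-0.003,0],[0,0,0,0.0,0.0,-0.01,0],[0,0,0,0.0,0.0,-0.022,0],[0,0,0,0.0,0.001,-0.036,0],[0,0,0,0,0.002,-0.047,0],[0,0,0,0.01,0.0023,-0.052,0],[0,0,0,0.03,0.0023,-0.052,0],[0,0,0,0.055,0.0023,-0.052,0],[0,0,0,0.075,0.0023,-0.052,0],[0,0,0,0.088,0.0023,-0.052,0],[0,0,0,0.09,0.0023,-0.052,0],[0,0,0,0.09,0.0023,-0.052,0]]
  ]
}}

```text
t: 24.27
eef_pos: [0.5781, -0.0446, 0.1454]
ee_rot: [3.141, 0.001, -3.082]
force: [0.1, -0.7, -0.7]
width: 0.0157
```

{"method": "move_arm", "body": {
  "deltas": [
    [[0,0,0,0,0,0.001,0],[0,0,0,0,0,0.006,0],[0,0,0,0,0,0.012,0],[0,0,0,0,0,0.016,0],[0,0,0,0,0,0.019,0],[0,0,0,0,0,0.021,0],[0,0,0,0,0,0.022,0],[0,0,0,0,0,0.023,0],[0,0,0,0,0,0.023,0]]
  ]
}}

```text
t: 25.02
eef_pos: [0.5789, -0.0446, 0.1216]
ee_rot: [-3.142, -0.0, -3.082]
force: [0.5, -0.3, -0.6]
width: 0.016
```

{"method": "move_arm", "body": {
  "deltas": [
    [[0,0,0,0,0.0002,0.001,0],[0,0,0,0,0.0002,0.0025,0],[0,0,0,0,0.0002,0.004,0],[0,0,0,0,0.0002,0.0055,0],[0,0,0,0,0.0002,0.0068,0],[0,0,0,0,0.0002,0.0078,0],[0,0,0,0,0.0002,0.0086,0],[0,0,0,0,0.0002,0.0092,0],[0,0,0,0,0.0002,0.0096,0],[0,0,0,0,0.0002,0.01,0],[0,0,0,0,0.0002,0.01,0]]
  ]
}}

```text
t: 25.93
eef_pos: [0.579, -0.0444, 0.1117]
ee_rot: [-3.142, 0.0, -3.082]
force: [0.2, -0.1, -1.3]
width: 0.0157
```

{"method": "move_arm", "body": {
  "deltas": [
    [[0,0,0,0,0,0.0004,0],[0,0,0,0,0,0.0008,0],[0,0,0,0,-0.0001,0.0012,0],[0,0,0,0,-0.0001,0.0016,0],[0,0,0,0,-0.0002,0.002,0],[0,0,0,0,-0.0002,0.0024,0],[0,0,0,0,-0.0002,0.0026,0],[0,0,0,0,-0.0002,0.0026,0]]
  ]
}}

```text
t: 26.6
eef_pos: [0.5792, -0.0446, 0.1096]
ee_rot: [-3.142, 0.001, -3.082]
force: [-0.5, -0.1, 5.7]
width: 0.0156
```

{"method": "move_arm", "body": {
  "deltas": [
    [[0,0,0,0.0001,0,0.0004,0],[0,0,0,0.0002,-0.0001,0.0008,0],[0,0,0,0.0004,-0.0001,0.0012,0],[0,0,0,0.0006,-0.0001,0.0016,0],[0,0,0,0.0008,-0.0002,0.002,0],[0,0,0,0.001,-0.0003,0.0024,0],[0,0,0,0.001,-0.0003,0.0028,0],[0,0,0,0.001,-0.0003,0.003,0],[0,0,0,0.001,-0.0003,0.003,0]]
  ]
}}

```text
t: 27.35
eef_pos: [0.5793, -0.0447, 0.1077]
ee_rot: [-3.142, 0.003, -3.082]
force: [-0.2, 0.4, 11.2]
width: 0.0157
```

{"method": "move_arm", "body": {
  "deltas": [
    [[0,0,0,0,-0.0,0.0004,0],[0,0,0,0,-0.0001,0.0008,0],[0,0,0,0,-0.0001,0.0012,0],[0,0,0,0,-0.0002,0.0016,0],[0,0,0,0.0002,-0.0002,0.002,0],[0,0,0,0.0002,-0.0003,0.0024,0],[0,0,0,0.0003,-0.0003,0.0028,0],[0,0,0,0.0003,-0.0004,0.0032,0],[0,0,0,0.0004,-0.0004,0.0036,0],[0,0,0,0.0004,-0.0005,0.004,0],[0,0,0,0.0004,-0.0006,0.0044,0],[0,0,0,0.0004,-0.0006,0.0044,0]]
  ]
}}

```text
t: 28.35
eef_pos: [0.5797, -0.0453, 0.1038]
ee_rot: [-3.142, 0.005, -3.081]
force: [0.2, 1.1, 11.9]
width: 0.0158
```

{"method": "move_arm", "body": {
  "deltas": [
    [[0,0,0,0,0.0,0.0004,0],[0,0,0,0,-0.0,0.0008,0],[0,0,0,0,-0.0001,0.0012,0],[0,0,0,0,-0.0001,0.0016,0],[0,0,0,0.0,-0.0002,0.002,0],[0,0,0,0.0,-0.0002,0.0024,0],[0,0,0,0.0001,-0.0003,0.0028,0],[0,0,0,0.0001,-0.0003,0.0032,0],[0,0,0,0.0002,-0.0004,0.0036,0],[0,0,0,0.0002,-0.0004,0.004,0],[0,0,0,0.0002,-0.0005,0.0044,0],[0,0,0,0.0002,-0.0005,0.0044,0]]
  ]
}}

```text
t: 29.35
eef_pos: [0.5799, -0.0458, 0.0996]
ee_rot: [-3.141, 0.005, -3.081]
force: [1.3, 0.1, 13.2]
width: 0.0158
```

{"method": "move_arm", "body": {
  "deltas": [
    [[0,0,0,0,0.0,0.0004,0],[0,0,0,0,-0.0001,0.0008,0],[0,0,0,0,-0.0001,0.0012,0],[0,0,0,0,-0.0002,0.0016,0],[0,0,0,0.0,-0.0002,0.002,0],[0,0,0,0.0,-0.0003,0.0024,0],[0,0,0,0,-0.0003,0.0028,0],[0,0,0,0,-0.0004,0.0032,0],[0,0,0,0,-0.0005,0.0036,0],[0,0,0,0,-0.0005,0.004,0],[0,0,0,0,-0.0006,0.0044,0],[0,0,0,0,-0.0006,0.0044,0]]
  ]
}}

```text
t: 30.35
eef_pos: [0.58, -0.0464, 0.0954]
ee_rot: [-3.141, 0.005, -3.081]
force: [-0.8, 0.2, 14.7]
width: 0.0158
```

{"method": "move_arm", "body": {
  "deltas": [
    [[0,0,0,0,0.0,0.0004,0],[0,0,0,0,-0.0001,0.0008,0],[0,0,0,0,-0.0001,0.0012,0],[0,0,0,0,-0.0002,0.0016,0],[0,0,0,0.0,-0.0002,0.002,0],[0,0,0,0.0,-0.0003,0.0024,0],[0,0,0,0,-0.0004,0.0028,0],[0,0,0,0,-0.0004,0.003,0],[0,0,0,0,-0.0004,0.003,0]]
  ]
}}

```text
t: 31.1
eef_pos: [0.5801, -0.0468, 0.0925]
ee_rot: [-3.141, 0.006, -3.081]
force: [0.4, 0.7, 14.4]
width: 0.0157
```

{"method": "move_arm", "body": {
  "deltas": [
    [[0,0,0,0.0,0.0,-0.003,0],[0,0,0,0.0,0.0,-0.01,0],[0,0,0,0.0,0.0,-0.022,0],[0,0,0,0.0,0.0007,-0.036,0],[0,0,0,0,0.0007,-0.049,0],[0,0,0,-0.01,0.0007,-0.055,0],[0,0,0,-0.03,0.0007,-0.055,0],[0,0,0,-0.055,0.0007,-0.055,0],[0,0,0,-0.075,0.0007,-0.055,0],[0,0,0,-0.088,0.0007,-0.055,0],[0,0,0,-0.092,0.0007,-0.055,0],[0,0,0,-0.092,0.0007,-0.055,0]]
  ]
}}

```text
t: 32.1
eef_pos: [0.6691, -0.0409, 0.1437]
ee_rot: [3.142, -0.002, -3.083]
force: [-1.3, -1.0, -0.8]
width: 0.0155
```

{"method": "move_arm", "body": {
  "deltas": [
    [[0,0,0,0,0,0.001,0],[0,0,0,0,0,0.006,0],[0,0,0,0,0,0.012,0],[0,0,0,0,0,0.018,0],[0,0,0,0,0,0.024,0],[0,0,0,0,0,0.029,0],[0,0,0,0,0,0.033,0],[0,0,0,0,0,0.037,0],[0,0,0,0,0,0.039,0],[0,0,0,0,0,0.04,0],[0,0,0,0,0,0.04,0]]
  ]
}}

```text
t: 33.02
eef_pos: [0.6692, -0.0409, 0.1047]
ee_rot: [-3.142, -0.0, -3.082]
force: [-0.3, 0.3, -1.2]
width: 0.0159
```

{"method": "move_arm", "body": {
  "deltas": [
    [[0,0,0,0,0,0.001,0],[0,0,0,0,0,0.002,0],[0,0,0,0,0,0.003,0],[0,0,0,0,0,0.0038,0],[0,0,0,0,0,0.0045,0],[0,0,0,0,0,0.005,0],[0,0,0,0,0,0.0054,0],[0,0,0,0,0,0.0058,0],[0,0,0,0,0,0.0062,0],[0,0,0,0,0,0.0062,0]]
  ]
}}

```text
t: 33.85
eef_pos: [0.6694, -0.0411, 0.0989]
ee_rot: [-3.141, 0.0, -3.082]
force: [0.1, -1.2, 0.3]
width: 0.0159
```

{"method": "move_arm", "body": {
  "deltas": [
    [[0,0,0,0,-0.0001,0.0004,0],[0,0,0,0,-0.0002,0.0008,0],[0,0,0,0.0001,-0.0002,0.0012,0],[0,0,0,0.0002,-0.0003,0.0016,0],[0,0,0,0.0004,-0.0003,0.002,0],[0,0,0,0.0006,-0.0004,0.0024,0],[0,0,0,0.0008,-0.0004,0.0028,0],[0,0,0,0.0008,-0.0004,0.003,0],[0,0,0,0.0008,-0.0004,0.003,0]]
  ]
}}

```text
t: 34.6
eef_pos: [0.6695, -0.0413, 0.097]
ee_rot: [-3.141, 0.002, -3.082]
force: [-0.5, -0.7, 7.5]
width: 0.0156
```

{"method": "move_arm", "body": {
  "deltas": [
    [[0,0,0,0,-0.0001,0.0004,0],[0,0,0,0.0001,-0.0002,0.0008,0],[0,0,0,0.0002,-0.0002,0.0012,0],[0,0,0,0.0003,-0.0003,0.0016,0],[0,0,0,0.0004,-0.0003,0.002,0],[0,0,0,0.0005,-0.0004,0.0024,0],[0,0,0,0.0006,-0.0004,0.0028,0],[0,0,0,0.0006,-0.0005,0.0032,0],[0,0,0,0.0006,-0.0005,0.0036,0],[0,0,0,0.0006,-0.0006,0.004,0],[0,0,0,0.0006,-0.0006,0.0044,0],[0,0,0,0.0006,-0.0006,0.0044,0]]
  ]
}}

```text
t: 35.6
eef_pos: [0.6699, -0.0416, 0.094]
ee_rot: [-3.141, 0.005, -3.081]
force: [-1.1, 1.0, 13.2]
width: 0.0156
```

{"method": "move_arm", "body": {
  "deltas": [
    [[0,0,0,0,0,0.0004,0],[0,0,0,0.0,0,0.0008,0],[0,0,0,0.0,-0.0001,0.0011,0],[0,0,0,0.0,-0.0001,0.0014,0],[0,0,0,0.0,-0.0001,0.0017,0],[0,0,0,0,-0.0001,0.0017,0]]
  ]
}}

```text
t: 36.1
eef_pos: [0.6701, -0.0418, 0.0925]
ee_rot: [-3.141, 0.005, -3.081]
force: [-2.2, 0.3, 14.1]
width: 0.0161
```

{"method": "move_arm", "body": {
  "deltas": [
    [[0,0,0,0.0,0.0,-0.003,0],[0,0,0,0.0,0.0,-0.01,0],[0,0,0,0.0,0.0,-0.025,0],[0,0,0,0.0,0.0,-0.045,0],[0,0,0,0,0.0,-0.07,0],[0,0,0.3,0.01,0.0,-0.09,0],[0,0,0.8,0.035,0.001,-0.1,0],[0,0,1.3,0.065,0.002,-0.1,0],[0,0,1.8,0.1,0.003,-0.1,0],[0,0,2.3,0.135,0.004,-0.1,0],[0,0,2.8,0.17,0.005,-0.1,0],[0,0,3.4,0.2,0.006,-0.1,0]]
  ]
}}

```text
t: 37.1
eef_pos: [0.4648, -0.0482, 0.189]
ee_rot: [3.141, -0.002, 3.141]
force: [-0.7, 1.1, 0.3]
width: 0.0156
```

{"method": "move_arm", "body": {
  "deltas": [
    [[0,0,0,0.015,0.0005,0,0],[0,0,0,0.028,0.001,0,0],[0,0,0,0.034,0.001,0,0],[0,0,0,0.034,0.001,0,0],[0,0,0,0.034,0.001,0,0],[0,0,0,0.034,0.001,0,0]]
  ]
}}

```text
t: 37.6
eef_pos: [0.4349, -0.0468, 0.1896]
ee_rot: [-3.141, -0.0, -3.142]
force: [1.0, -0.0, -1.0]
width: 0.0155
```

{"method": "move_arm", "body": {
  "deltas": [
    [[0,0,0,-0.0005,-0.001,0.005,0],[0,0,0,-0.0009,-0.0018,0.015,0],[0,0,0,-0.0009,-0.0018,0.03,0],[0,0,0,-0.0009,-0.0018,0.04,0],[0,0,0,-0.0009,-0.0018,0.047,0],[0,0,0,-0.0009,-0.0018,0.053,0],[0,0,0,-0.0009,-0.0018,0.058,0],[0,0,0,-0.0009,-0.0018,0.062,0],[0,0,0,-0.0009,-0.0018,0.066,0],[0,0,0,-0.0009,-0.0018,0.07,0],[0,0,0,-0.0009,-0.0018,0.07,0]]
  ]
}}

```text
t: 38.52
eef_pos: [0.4346, -0.0488, 0.1191]
ee_rot: [-3.142, -0.001, 3.141]
force: [-0.4, -0.2, -0.2]
width: 0.0159
```

{"method": "move_arm", "body": {
  "deltas": [
    [[0,0,0,-0.0006,0,0.002,0],[0,0,0,-0.0012,0,0.006,0],[0,0,0,-0.0012,0,0.011,0],[0,0,0,-0.0012,0,0.016,0],[0,0,0,-0.0012,0,0.02,0],[0,0,0,-0.0012,0,0.024,0],[0,0,0,-0.0012,0,0.028,0],[0,0,0,-0.0012,0,0.031,0],[0,0,0,-0.0012,0,0.033,0],[0,0,0,-0.0012,0,0.033,0]]
  ]
}}

```text
t: 39.35
eef_pos: [0.4358, -0.0488, 0.0862]
ee_rot: [-3.141, -0.001, 3.141]
force: [0.6, 0.4, -1.3]
width: 0.0158
```

{"method": "move_arm", "body": {
  "deltas": [
    [[0,0,0,0,0,0.001,0],[0,0,0,0,0,0.002,0],[0,0,0,0,0,0.0028,0],[0,0,0,0,0,0.0034,0],[0,0,0,0,0,0.004,0],[0,0,0,0,0,0.004,0]]
  ]
}}

```text
t: 39.85
eef_pos: [0.436, -0.0488, 0.0826]
ee_rot: [-3.142, -0.0, 3.142]
force: [-0.6, -0.3, -1.3]
width: 0.016
```

{"method": "move_arm", "body": {
  "deltas": [
    [[0,0,0,0,0,0.0005,0],[0,0,0,0,0,0.0005,0.02],[0,0,0,0,0,0.0005,0.03],[0,0,0,0,0,0.0005,0.045],[0,0,0,0,0,0.0005,0.06],[0,0,0,0,0,0.0005,0.07],[0,0,0,0,0,0.0005,0.07],[0,0,0,0,0,0.0005,0.07],[0,0,0,0,0,0.0005,0.07],[0,0,0,0,0,0.0005,0.07],[0,0,0,0,0,0.0005,0.07]]
  ]
}}

```text
t: 40.77
eef_pos: [0.436, -0.0488, 0.0821]
ee_rot: [-3.142, -0.0, -3.142]
force: [-0.2, -0.1, -0.7]
width: 0.069
```

{"method": "move_arm", "body": {
  "deltas": [
    [[0,0,0,0,0,-0.005,0.07],[0,0,0,0,0,-0.02,0.07],[0,0,0,0,0,-0.05,0.07],[0,0,0,0,0,-0.08,0.07],[0,0,0,0,0,-0.11,0.07],[0,0,0,0,-0.02,-0.14,0.07],[0,0,0,0,-0.055,-0.15,0.07],[0,0,0,0,-0.095,-0.15,0.07],[0,0,0,0,-0.135,-0.15,0.07],[0,0,0,0,-0.175,-0.15,0.07],[0,0,0,0,-0.21,-0.15,0.07],[0,0,0,0,-0.23,-0.15,0.07]]
  ]
}}

```text
t: 41.77
eef_pos: [0.4355, -0.2818, 0.2324]
ee_rot: [-3.141, -0.0, 3.14]
force: [0.9, 0.0, -0.1]
width: 0.07
```

Run:
```python
from h import *
f=grab("top");g=grab("scene")
s=monitor.get_state(); print(s['t'],np.round(s['eef_pos'],4),np.round(s['force'],2),s['width'])
np.savez('v2.npz',g=g['frame'],f=f['frame'])
c=np.zeros((600,800,3),np.uint8)
c[:510,:360]=crop(f,295,140,60,85,6);c[:240,380:740]=crop(f,300,250,60,40,6)
c[250:600,380:660]=cv2.resize(g['frame'][200:270,240:345],(280,187)).repeat(1,0)[:0].reshape(0,280,3) if 0 else crop(g,345,210,56,70,5)
cv2.imwrite('pics/t2.png',c)
```

```text
41.8667 [ 0.4355 -0.2814  0.232 ] [-1.27  0.57 -1.8 ] 0.0699680747365305
```

View pics/t2.png

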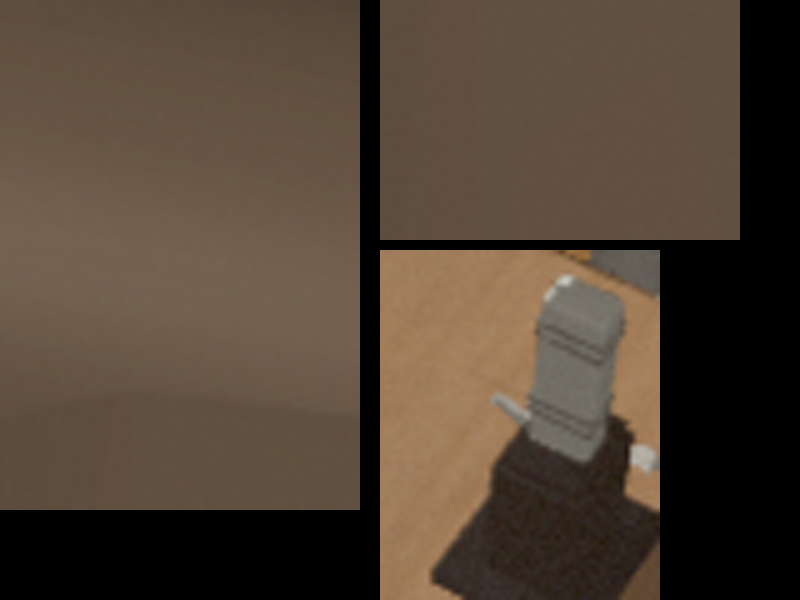

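The wedge hangs upright in its stand (handle at about (575,370) in the lower right crop). The top view is blocked by the arm, so I'm moving clear to check the gaps.

{"method": "move_arm", "body": {
  "deltas": [
    [[0,0,0,0.01,-0.02,0,0.07],[0,0,0,0.02,-0.055,0,0.07],[0,0,0,0.03,-0.09,0,0.07],[0,0,0,0.04,-0.125,0,0.07],[0,0,0,0.055,-0.16,0,0.07],[0,0,0,0.07,-0.195,0,0.07],[0,0,0,0.085,-0.23,0,0.07],[0,0,0,0.1,-0.26,0,0.07],[0,0,0,0.11,-0.285,0,0.07],[0,0,0,0.115,-0.3,0,0.07],[0,0,0,0.115,-0.3,0,0.07]]
  ]
}}

```text
t: 42.78
eef_pos: [0.32, -0.5806, 0.2316]
ee_rot: [3.141, -0.001, 3.139]
force: [0.5, 0.7, -0.4]
width: 0.0699
```

Run:
```python
from h import *
f=grab("top")
c=np.zeros((510,800,3),np.uint8)
c[:510,:360]=crop(f,295,140,60,85,6);c[:240,380:740]=crop(f,300,250,60,40,6)
cv2.imwrite('pics/t3.png',c)
```

```text
(no output)
```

View pics/t3.png

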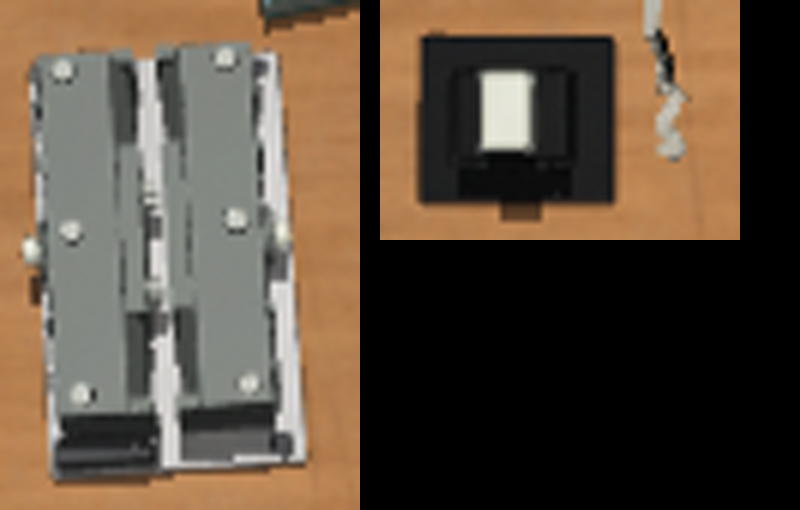

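```bash
python3 -c "
from h import *
print(arm.job_done())"
```

```text
the job is handed in; nothing more can be done
None
```

The two halves are apart and parallel, the wedge is back in its stand, and I handed the job in at about 43 s. The hand-in gives no verdict, so what follows rests on my own checks.

**Opening:** I opened the seam in four alternating pushes: near to about 3.5 mm, far to 6.8, near to 7.7, far to 7.7. The push peaked at about 15 N. The sideways force difference between the halves stayed within about 2.6 N while the wedge was opening the seam. The force on each half was not measured directly, so the 16 N limit is inferred from these readings.

**Last checks:**
- **Gaps:** wedge depth gives about 7.7 mm at both ends. The final top picture shows the loose half's screws moved about 6.5 mm (far) and 6.8 mm (near). Adding my estimate of the starting gaps (0.7–1.0 mm) puts both ends above 7 mm, with the ends within about 0.5 mm of each other. The two methods differ by about 0.5 mm, which is within pixel error.
- **Wedge:** it hangs upright in the stand, within about 1 mm of its first position. The gripper is clear of everything.
- **Vial and carton:** nothing came near either one, and the edge of the carton visible in the top picture has not shifted. I did not measure their final positions separately.

I viewed 9 pictures. None of the checks failed.

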